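# Stopper the glue, flip the leg down and hold the frame

### The arm

A 6-joint arm with a two-finger parallel gripper is mounted at the origin on the work surface. World frame = base frame: x ahead of the robot, y to its left, z up, the work surface at z = 0. Lengths are in mm, angles in rad, forces in N, time in s.
With the tool pointing down it reaches from about 400 to 925 mm from the base axis. Payload 12.5 kg.
Tool frame: the origin (TCP) lies at the centre of the arm's flange, where the gripper is bolted on; the fingertips stand 190 mm ahead of it and the grasp point (between the pads) lies 171 mm ahead of it; z points along the fingers, y is the direction in which the jaws open and shut (so a half turn about z gives the same grasp; the last joint's range is limited). The gripper opens to 95 mm and grips with 3 to 60 N. Pads are 20 mm wide; open, the fingers measure 119 mm over their backs; the gripper's body (75 mm by 180 mm) begins 59 mm behind the grasp point.
Start: joints at [1.029, 0.491, 1.559, -0, 1.092, -0.106], TCP at [263.812, 566.593, 404.761] pointing down, gripper open.
Joint ranges: [-3.1, 3.1], [-0.84, 2.19], [0.05, 2.79], [-1.13, 4.28], [0.06, 2.93], [-2.69, 2.69]. Speed limits (rad/s): [2.22, 2.22, 2.79, 3.14, 3.14, 3.14].

### API

Orientations are given as [roll, pitch, yaw] about the fixed x, y, z axes, in that order (R = Rz(yaw) Ry(pitch) Rx(roll)).
In Python, from cell import env gives the robot as it stands.
- The arm moves only by the shell command python3 -m pendant 'ROWS'. ROWS is JSON, a list of rows, each an object of numbers: "x", "y", "z": the shift along the tool's x, y, z in units of 150 mm (1.0 is 150 mm); "rx", "ry", "rz": the turn, a rotation vector about the tool's x, y, z in units of 45 degrees (1.0 is 45 degrees); "jaw": the opening, from 0 (shut) to 1 (fully open). In form: [{"x": .., "y": .., "z": .., "rx": .., "ry": .., "rz": .., "jaw": ..}, ...]. A call has 1 to 10 rows; each row is the pose to reach, as a shift and turn from the pose commanded when the call began, along the tool's axes at that moment; what a row does not reach only later rows make up. A row lasts 1/8 s, in which the tool goes at most 62.5 mm and 10.7 degrees, less where a joint would pass 70% of its speed; a pose out of reach is approached as far as the arm can. A call with a number of a shift or a turn outside -1 to 1 is refused whole. A call with a gripper value outside its range is refused whole. The fingers move at their own pace and stop on an object; the grip force is fixed at half the most. Time passes only in rows, so rows that repeat a pose let the fingers close. It gives the time, the measured TCP pose, the force and the opening at its end, in the units of the state.
- env.state(): the state, without advancing time (a new reading comes with each control period).
- env.read_camera(name): name is "scene" or "top" or "wrist"; returns a dict with "img" (384x512x3 uint8, red, green, blue), "fx", "fy", "cx", "cy" (pixels), "rvec" (rotation vector, rad) and "tvec" (3), from world to camera coordinates, as OpenCV has them. Camera axes: x right, y down, z forward; pixel columns grow to the right and rows downward; lengths in mm; the calibration is good to about 2 mm. A picture is of the moment at which its call begins. There is no depth.
- env.job_done(): hands the job in, once; it reports no verdict.
The state is a dict: "t": time; "joints": joint angles; "qvel": joint speeds; "tau": joint torques, N m; "eef_pos": TCP position; "tcp_rot": TCP orientation; "ft_force": force on the tool from outside, world axes, zero at the start; "moment": the same for the moment, N m; "opening": opening from 0.0 (shut) to 1.0 (fully open).
Only numpy, scipy, OpenCV 4.12 (cv2) and the standard library are available. Lean on these libraries where they do the work, as an engineer would, in place of code of your own. Each camera call takes 0.05 s, during which the arm holds its last target.

### The job

The little wooden frame on the base board has just been glued. First put the cork stopper fully home in the mouth of the upright glue bottle and let go of it; then flip the frame's folded steel leg over centre until it is fully down at its stop; then bring the frame, which leans back, upright and finish while holding it there by its top rail with the gripper, as it tips back if released. Never pull the frame far over towards the front, do not knock the bottle over, and leave the other tools and things on the bench where they are.

Things in the scene. Friction and masses are not known exactly. Their poses are not given: they have to be found in the camera images.
- stopper: Cork stopper, 48 mm tall, 25 g. Round head 30 mm across and 22 mm high, and below it a taper 26 mm long, from 19 mm across under the head to 13 mm at the tip. Origin at the centre of the tip (lower end), z up through the head (head from z = 26 to 48 mm). It starts head up in the hole of the rest, the underside of the head on the rest's top.
- rest: Fixed square wooden block, 60 x 60 x 32 mm, with a hole in the middle of its top that holds the stopper. Origin at the centre of its underside. Its place varies.
- bottle: Loose upright amber glass glue bottle, 125 mm tall, 0.45 kg: body 72 mm across up to 70 mm, shoulder, then a straight neck 32 mm across from 88 to 125 mm. Origin at the centre of its underside, z up. Its place varies and may be swapped with the rest's.
- bottle_mouth (a point): Centre of the bottle's open mouth, level with the rim; z up. The bore is straight, 22 mm across and 37 mm deep. Fully home, the underside of the stopper's head rests on the rim, so the stopper's origin is 26 mm below this point.
- stand: Fixed plywood base board, 220 (x) x 200 (y) x 12 mm, carrying the frame on two hinge lugs. Origin at the centre of its underside; its x axis points from the frame's front to its back, about away from the robot (yaw varies about 0.25 rad either way), y to the left along the frame, z up.
- frame: The wooden frame, 164 mm wide, 190 mm tall, 16 mm thick, with a steel hub on its back. Origin at the middle of the hinge line at the frame's foot, 30 mm above the bench; the line runs along the stand's y axis. This point does not move; its axes tilt with the frame (z up along the frame, y along its width, x out of its back).
- lean (a joint): Lean of the frame, rad: 0 is upright, positive leans back (towards +x of the stand), with a stop at 0.26, where it starts and where its weight (about 1 kg with the leg, a steel hub on its back) pulls it from any nearly upright position; negative tips forward. Pulling the top rail to upright takes about 1 to 4 N. With the leg down its foot meets the base board at about -0.035 and props the frame from going further forward.
- top_rail (a point): Top rail of the frame, a wooden bar 16 mm thick (x), 164 mm long (y), 30 mm high (z). Origin at its centre, which is 175 mm from the hinge line; its underside is open (a window 46 mm high lies below it between the two uprights, each 24 mm wide, at its ends). Its axes are those of the frame.
- leg (a joint): Turn of the steel leg, rad: 0 is folded (it starts there, a spring holds it), 2.06 is fully down at its stop. The over-centre spring pushes it back to 0 below about 0.6 and snaps it down to 2.06 above that. About 3 to 4 N on the pad, pressed down, move it.
- leg_pivot (a point): Pivot of the leg on the front of the frame, 31 mm in front of the frame's mid-plane, 66 mm to the left (+y of the stand) of its middle, 100 mm along the frame from the hinge line.
- leg_tip (a point): Centre of the round rubber foot (18 mm) of the leg, a 12 mm bar, 114 mm from the pivot. Folded, it points left and 30 degrees up along the frame, past the left upright. Axes: z from pivot to foot, x the turning axis, y the side to press (up when folded). The end swings down (counterclockwise seen from the robot) and towards the front; when down it splays 20 degrees forward.
- leg_pad (a point): Middle of the upper face of a flat steel pad on the leg, 36 mm across (x) by 24 mm along the leg (z) and 6 mm thick, 94 mm from the pivot: the place to press. Axes as leg_tip.
- mallet: Bystander: wooden mallet lying down, 230 mm long, head 64 mm across and 100 mm long. Origin under it, near the head.
- chisel: Bystander: wood chisel lying down, 230 mm long, 24 mm thick; origin under its middle.
- funnel_jar: Bystander: glass jar 80 mm across with a metal funnel in its top, 142 mm tall; origin under its centre.
- plane: Bystander: small hand plane, 160 x 50 x 55 mm; origin under its centre.
- stone: Bystander: grey sharpening stone, 170 x 60 x 25 mm; origin under its centre.
- offcut: Bystander: dark wood offcut, 80 x 45 x 22 mm; origin under its centre.
- brush: Bystander: glue brush lying down; origin under it.

How it is judged (in metres and radians):
On the way, in this order (a step that is already met when the one before it is completed fails the run):
1. the stopper is fully home in the bottle's mouth and let go (horizontal distance between stopper and bottle_mouth below 0.005 m and z of stopper in the frame of bottle_mouth below -0.0225 m and angle between the z axis of stopper and the z axis of bottle, either way round below 0.12 rad and angle between bottle's own z axis and vertical below 0.1 rad and contact force between the fingers and stopper below 0.05 N), for 0.2 s.
2. the leg is flipped fully down (value of joint leg above 1.93 rad), for 0.2 s.
3. the frame is upright (value of joint lean between -0.07 and 0.07 rad and value of joint leg above 1.93 rad), for 0.2 s.
At the end, for the whole second after the job is handed in: Fingers bear on the top rail (over 0.3 N), frame still and within 0.07 rad of upright, no loose thing against the frame; leg within 0.13 rad of its down stop; stopper untouched in the mouth, within 5 mm of centre, 3.5 mm of fully home and 0.12 rad of straight; bottle upright within 0.1 rad (all of step 1 and all of step 3 and velocity of joint lean between -0.1 and 0.1 rad/s and contact force between the fingers and frame_c0 above 0.3 N and contact force between frame and bottle below 0.1 N and contact force between frame and stopper below 0.1 N and contact force between frame and mallet below 0.1 N and contact force between frame and chisel below 0.1 N and contact force between frame and funnel_jar below 0.1 N and contact force between frame and plane below 0.1 N and contact force between frame and stone below 0.1 N and contact force between frame and offcut below 0.1 N and contact force between frame and brush below 0.1 N); the arm keeps its last pose, push and grip.
It fails at once if a bystander is pushed more than 40 mm or thrown (distance of any of mallet, chisel, funnel_jar, plane, stone, offcut, brush from where it was at the start of the episode above 0.04 m).
It fails at once if the bottle is knocked over (angle between bottle's own z axis and vertical above 0.6 rad).
It fails at once if the frame is pulled far over to the front (value of joint lean below -0.3 rad).
It also fails if it takes over 72 s, if anything falls off the work surface, if the arm or the gripper's body presses on something with over 40 N, if the wrist force passes 120 N, or if a joint passes its speed limit or range.

## Working session

There is one attempt and no reset: what is moved stays moved. The work goes in short steps, Python scripts to look and compute and a shell command to move; the robot and the scene stay as the last step left them, time stands still between calls to the robot, and variables do not carry over. Pictures are saved under pics/ and viewed, and the job is handed in when it is done.

```bash
ls; mkdir -p pics
cat > h.py <<'E'
import numpy as np, cv2
from cell import env
from scipy.spatial.transform import Rotation as Ro
def cam(n):
    c=env.read_camera(n); c['R']=cv2.Rodrigues(np.array(c['rvec'],float))[0]; c['t']=np.array(c['tvec'],float).ravel()
    c['o']=-c['R'].T@c['t']; return c
def save(c,p,s=1.5): cv2.imwrite(p,cv2.resize(c['img'][:,:,::-1],None,fx=s,fy=s,interpolation=cv2.INTER_CUBIC))
def ray(c,u,v):
    d=c['R'].T@np.array([(u-c['cx'])/c['fx'],(v-c['cy'])/c['fy'],1.]); return c['o'],d/np.linalg.norm(d)
def onz(c,u,v,z):
    o,d=ray(c,u,v); return o+d*(z-o[2])/d[2]
def proj(c,P):
    P=np.atleast_2d(np.array(P,float)); q=(c['R']@P.T).T+c['t']; return np.c_[c['fx']*q[:,0]/q[:,2]+c['cx'],c['fy']*q[:,1]/q[:,2]+c['cy']]
def tri(c1,p1,c2,p2):
    o1,d1=ray(c1,*p1);o2,d2=ray(c2,*p2)
    s=np.linalg.lstsq(np.c_[d1,-d2],o2-o1,rcond=None)[0]; a=o1+s[0]*d1;b=o2+s[1]*d2
    return (a+b)/2,np.linalg.norm(a-b)
E
python3 - <<'E'
from h import *
for n in('scene','top','wrist'):
    c=cam(n); save(c,f'pics/{n}0.png'); print(n,c['o'].round(),c['fx'],c['cx'],c['cy'])
s=env.state(); print(s['t'],s['eef_pos'],s['tcp_rot'])
E
```

```text
pics
scene [1127. -314. 1196.] 354.17555569324134 251.28897357726353 187.422263518018
top [ 387.   32. 1195.] 375.75119843289843 261.0849289236566 193.48253614378316
wrist [201. 596. 384.] 325.65246236611944 254.55053078790917 188.55821635738124
0.15 [263.81296339 566.57794541 404.2863664 ] [-3.14073210e+00 -9.26852736e-05  2.70576625e+00]
```

View pics/scene0.png

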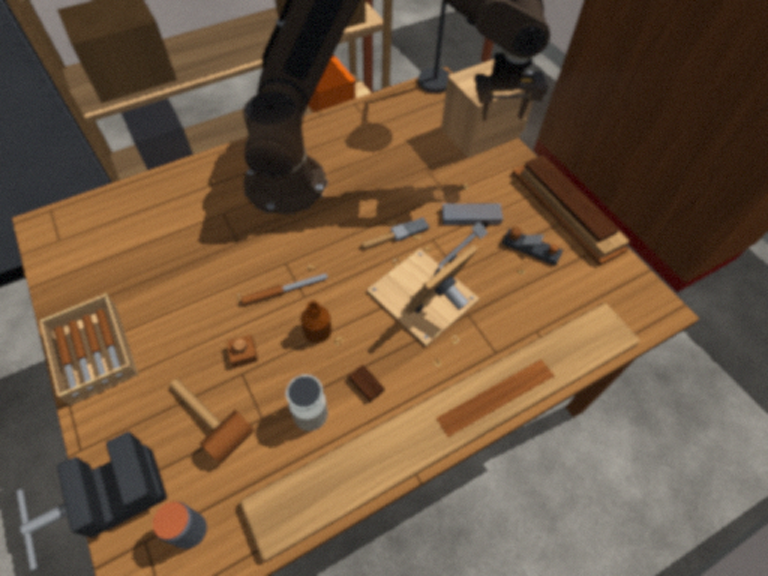

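View pics/top0.png

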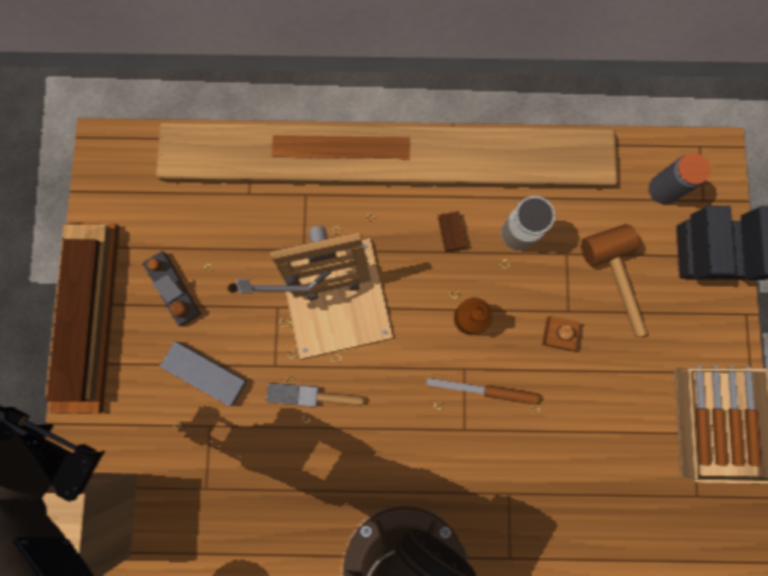

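View pics/wrist0.png

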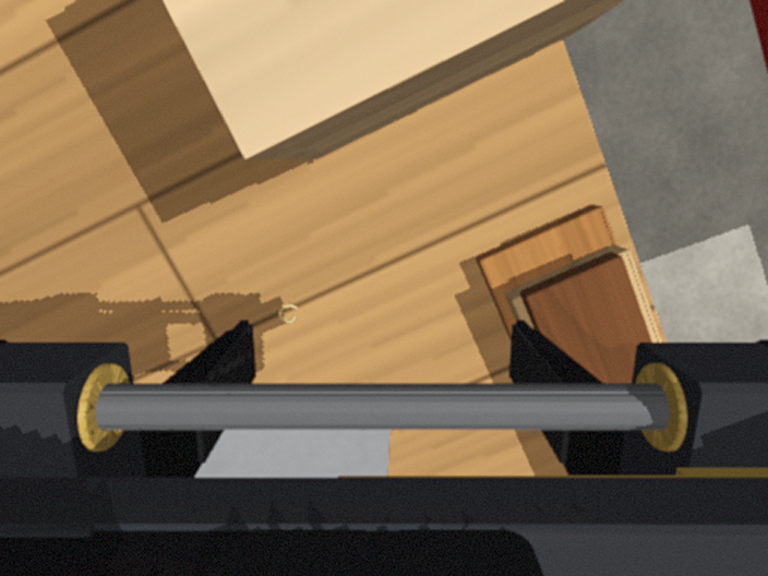

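The top view shows the stopper on its rest at about (566,331), the bottle at (472,316), and the frame with its folded leg ending at (234,287), all in 1.5x pixels. The scene view shows the same layout. I'll zoom in to measure.

Run:
```python
from h import *
def crop(c,u0,v0,w,h,s,p): cv2.imwrite(p,cv2.resize(c['img'][v0:v0+h,u0:u0+w,::-1],None,fx=s,fy=s,interpolation=cv2.INTER_CUBIC))
t=cam('top'); s=cam('scene')
crop(t,145,145,125,100,6,'pics/t_frame.png'); crop(t,290,190,110,60,7,'pics/t_bot.png')
crop(s,240,140,100,95,6,'pics/s_frame.png'); crop(s,145,190,90,60,8,'pics/s_bot.png')
```

```text
(no output)
```

View pics/t_frame.png

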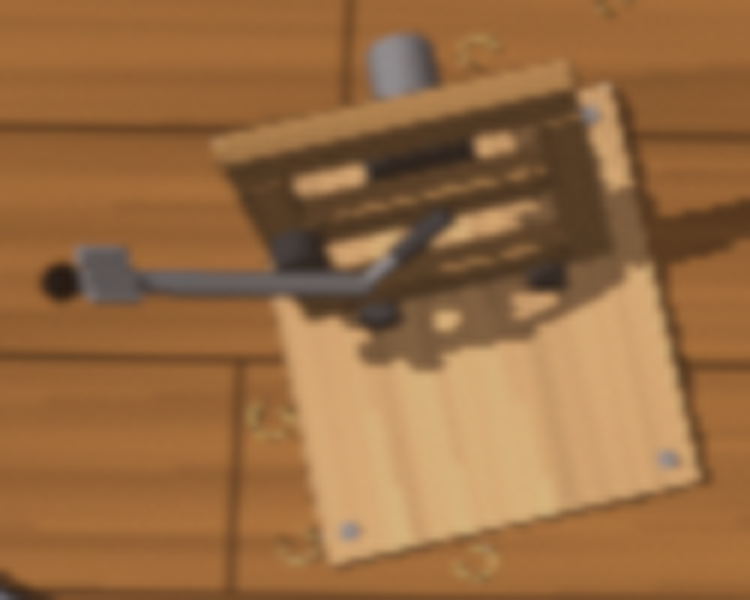

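View pics/t_bot.png

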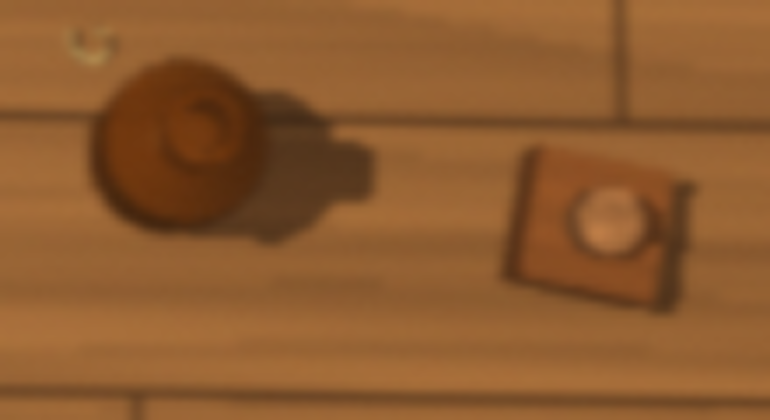

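View pics/s_frame.png

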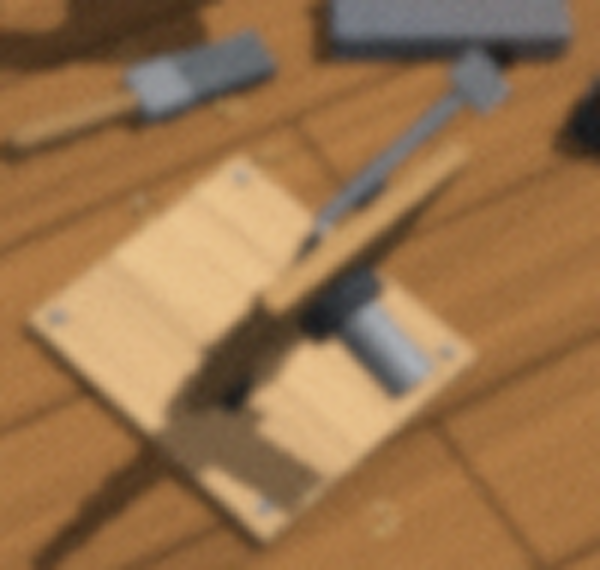

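View pics/s_bot.png

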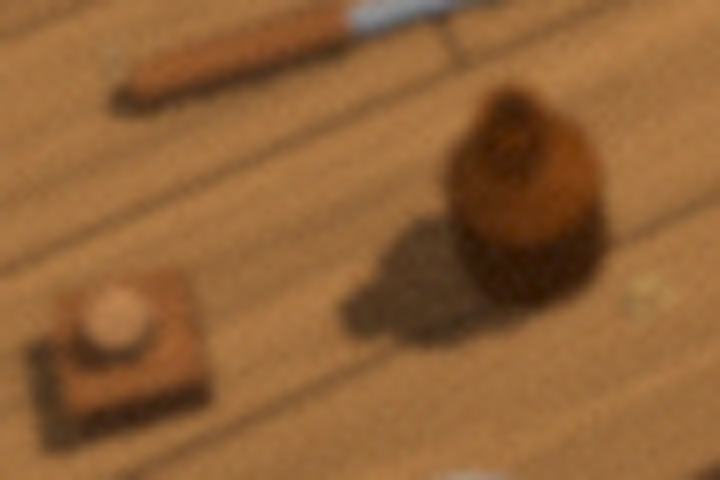

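```bash
cat > m.py <<'E'
from h import *
t=cam('top'); s=cam('scene')
f=lambda x,y,u0,v0,k:(u0+(x+.5)/k-.5,v0+(y+.5)/k-.5)
T=lambda x,y:f(x,y,145,145,6); B=lambda x,y:f(x,y,290,190,7); S=lambda x,y:f(x,y,240,140,6); SB=lambda x,y:f(x,y,145,190,8)
print('stop',onz(t,*B(609,220),54).round(1),onz(s,*SB(117,316),54).round(1))
print('mouth',onz(t,*B(205,130),125).round(1),onz(s,*SB(513,135),125).round(1))
print('body',onz(t,*B(178,146),35).round(1))
ct=[onz(t,*T(*p),12) for p in[(333,563),(706,482),(608,85)]]
cs=[onz(s,*S(*p),12) for p in[(238,156),(30,325),(265,543),(478,352)]]
print('stand top',np.round(ct,1)); print('scene',np.round(cs,1))
print('c',(ct[0]+ct[2])/2,(cs[0]+cs[2])/2,(cs[1]+cs[3])/2)
v=ct[1]-ct[0]; print('yaw',np.arctan2(v[0],-v[1]),np.arctan2(*(ct[2]-ct[1])[[1,0]]),np.arctan2(*(cs[2]-cs[1])[[1,0]]),np.arctan2(*(cs[3]-cs[0])[[1,0]]))
print('pad',tri(t,T(108,274),s,S(480,80)))
print('foot',tri(t,T(60,281),s,S(492,48)))
E
python3 m.py
```

```text
stop [ 479.  -316.9   54. ] [ 480.3 -317.6   54. ]
mouth [ 507.7 -131.2  125. ] [ 520.9 -135.1  125. ]
body [ 510.6 -132.9   35. ]
stand top [[419.8 223.8  12. ]
 [464.9  30.   12. ]
 [677.4  85.7  12. ]]
scene [[420.3 224.7  12. ]
 [472.6  32.4  12. ]
 [681.7  84.1  12. ]
 [631.3 279.2  12. ]]
c [548.64619298 154.78742932  12.        ] [550.98929915 154.38113425  12.        ] [551.95573695 155.82266633  12.        ]
yaw 0.2281612341023963 0.256545398770971 0.24224500907239938 0.25295928830880193
pad (array([544.39172536, 304.24882421, 184.42039447]), np.float64(2.579800260657386))
foot (array([537.16246058, 318.52528979, 199.9495355 ]), np.float64(3.391190392755312))
```

The top and scene views agree on the stopper at about (479.5,-317). The bottle mouth is at about (508,-132) from the top view, and its position in the scene view is unclear, so I'll refine it later. The stand is at (550.5,155) with yaw about 0.245. I'll start moving towards the stopper.

```bash
cat >> h.py <<'E'
def go(P,yaw=None,rpy=None):
    st=env.state(); R=Ro.from_euler('xyz',st['tcp_rot']); p=np.array(st['eef_pos'])
    print('t',round(st['t'],2),'at',p.round(1),np.round(st['tcp_rot'],3),'F',np.round(st['ft_force'],1),'op',round(st['opening'],3))
    print('shift/150',(R.inv().apply(np.array(P,float)-p)/150).round(3))
    if rpy is None and yaw is not None: rpy=[np.pi,0,yaw]
    if rpy is not None: print('rot/45',((R.inv()*Ro.from_euler('xyz',rpy)).as_rotvec()/(np.pi/4)).round(3))
E
python3 -m pendant '[{"x":-0.15,"y":-0.25,"z":-0.3,"rz":0.2},{"x":-0.3,"y":-0.5,"z":-0.3,"rz":0.4},{"x":-0.45,"y":-0.8,"z":-0.3,"rz":0.6},{"x":-0.5,"y":-1,"z":-0.3,"rz":0.8},{"x":-0.5,"y":-1,"z":-0.3,"rz":1.0}]'
python3 -c "
from h import *
go([430,250,450],np.pi/2)"
```

```text
t 0.35 at [263.8 566.6 404.6] [-3.141 -0.     2.706] F [0.2 0.4 0.2] op 0.998
shift/150 [-1.895 -1.446 -0.302]
rot/45 [-0.     0.     1.445]invalid input
```

```bash
python3 -m pendant '[{"x":-0.15,"y":-0.25,"z":-0.3,"rx":0,"ry":0,"rz":0.2,"jaw":1},{"x":-0.3,"y":-0.5,"z":-0.3,"rx":0,"ry":0,"rz":0.4,"jaw":1},{"x":-0.45,"y":-0.8,"z":-0.3,"rx":0,"ry":0,"rz":0.6,"jaw":1},{"x":-0.5,"y":-1,"z":-0.3,"rx":0,"ry":0,"rz":0.8,"jaw":1},{"x":-0.5,"y":-1,"z":-0.3,"rx":0,"ry":0,"rz":1.0,"jaw":1}]'
python3 -c "
from h import *
go([430,250,450],np.pi/2)"
```

```text
t: 0.98
eef_pos: [268.1, 397.2, 450.3]
tcp_rot: [3.141, -0.0, 1.914]
ft_force: [-0.4, -0.3, 0.0]
opening: 0.999
t 0.97 at [268.1 397.2 450.3] [ 3.141 -0.     1.914] F [-0.4 -0.3  0. ] op 0.999
shift/150 [-1.287  0.686  0.002]
rot/45 [ 0.001 -0.     0.437]
```

```bash
python3 -m pendant '[{"x":-0.35,"y":0.2,"z":0,"rx":0,"ry":0,"rz":0.2,"jaw":1},{"x":-0.7,"y":0.4,"z":0,"rx":0,"ry":0,"rz":0.437,"jaw":1},{"x":-1,"y":0.55,"z":0,"rx":0,"ry":0,"rz":0.437,"jaw":1},{"x":-1,"y":0.55,"z":0,"rx":0,"ry":0,"rz":0.437,"jaw":1}]'
python3 -m pendant '[{"x":-0.35,"y":0.1,"z":0,"rx":0,"ry":0,"rz":0,"jaw":1},{"x":-0.7,"y":0.2,"z":0,"rx":0,"ry":0,"rz":0,"jaw":1},{"x":-1,"y":0.3,"z":0,"rx":0,"ry":0,"rz":0,"jaw":1}]'
python3 -m pendant '[{"x":-0.35,"y":0.0,"z":0.1,"rx":0,"ry":0,"rz":0,"jaw":1},{"x":-0.7,"y":0.1,"z":0.2,"rx":0,"ry":0,"rz":0,"jaw":1},{"x":-1,"y":0.1,"z":0.2,"rx":0,"ry":0,"rz":0,"jaw":1}]'
python3 -c "
from h import *
go([480,-317,330],np.pi/2)"
```

```text
t: 1.48
eef_pos: [399.2, 284.4, 449.6]
tcp_rot: [3.141, 0.0, 1.573]
ft_force: [-1.1, 0.4, -0.1]
opening: 0.999
t: 1.85
eef_pos: [443.0, 135.7, 449.9]
tcp_rot: [3.141, -0.0, 1.578]
ft_force: [0.0, 0.4, -0.1]
opening: 1.001
t: 2.22
eef_pos: [459.4, -14.3, 419.0]
tcp_rot: [-3.141, -0.0, 1.578]
ft_force: [0.4, -0.3, 0.2]
opening: 1.0
t 2.23 at [459.4 -14.3 419. ] [-3.141 -0.     1.578] F [ 0.4 -0.3  0.2] op 1.0
shift/150 [-2.019  0.124  0.592]
rot/45 [-0.001 -0.     0.009]
```

```bash
python3 -m pendant '[{"x":-0.35,"y":0.0,"z":0.0,"rx":0,"ry":0,"rz":0,"jaw":1},{"x":-0.7,"y":0.1,"z":0.1,"rx":0,"ry":0,"rz":0,"jaw":1},{"x":-1,"y":0.12,"z":0.2,"rx":0,"ry":0,"rz":0,"jaw":1}]'
python3 -m pendant '[{"x":-0.35,"y":0.0,"z":0.0,"rx":0,"ry":0,"rz":0,"jaw":0.7},{"x":-0.7,"y":0.0,"z":0.1,"rx":0,"ry":0,"rz":0,"jaw":0.7},{"x":-1,"y":0,"z":0.35,"rx":0,"ry":0,"rz":0,"jaw":0.7},{"x":-1,"y":0,"z":0.35,"rx":0,"ry":0,"rz":0,"jaw":0.7}]'
python3 -c "
from h import *
c=cam('wrist');save(c,'pics/w1.png');go([480,-317,226],np.pi/2)"
```

```text
t: 2.6
eef_pos: [478.7, -164.2, 389.5]
tcp_rot: [3.141, 0.0, 1.578]
ft_force: [1.4, -0.2, 1.0]
opening: 0.998
t: 3.1
eef_pos: [479.0, -314.6, 334.5]
tcp_rot: [-3.139, -0.003, 1.575]
ft_force: [-0.9, 0.8, -0.7]
opening: 0.707
t 3.15 at [ 479.3 -313.3  336. ] [-3.140e+00 -2.000e-03  1.576e+00] F [ 0.3  1.5 -0.4] op 0.704
shift/150 [-0.026  0.006  0.733]
rot/45 [-0.002 -0.002  0.007]
```

View pics/w1.png

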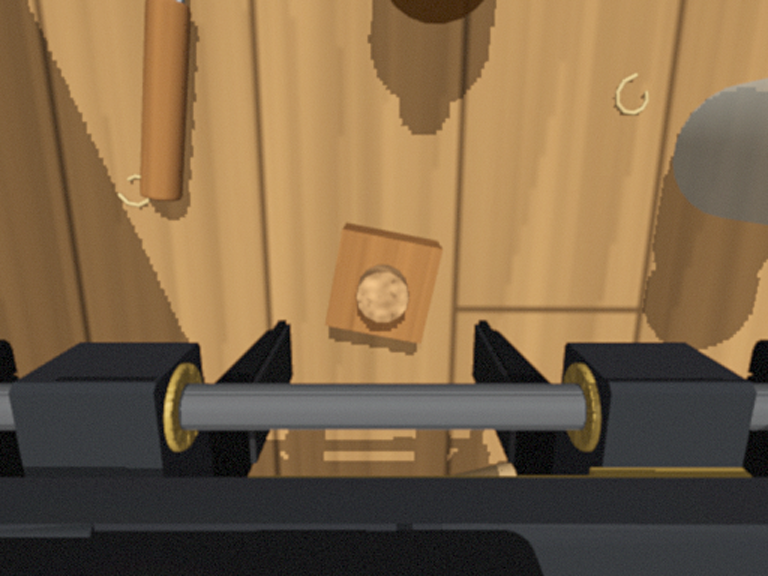

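The stopper head is at (383,294) between the fingers, with nothing else near them. I'll cast a ray to its top.

```bash
python3 -c "
from h import *
c=cam('wrist');P=onz(c,383/1.5,294/1.5,54);print(P, c['o'])
print(onz(c,383/1.5,272/1.5,32))
go([P[0],P[1],226],np.pi/2)"
```

```text
[ 479.08577736 -316.46038462   54.        ] [ 478.54982072 -244.69414543  315.86880749]
[ 479.06099434 -308.90549293   32.        ]
t 3.2 at [ 479.4 -312.5  337. ] [-3.141e+00 -1.000e-03  1.577e+00] F [-0.4 -0.1  0.5] op 0.701
shift/150 [-0.027 -0.002  0.74 ]
rot/45 [-0.001 -0.001  0.008]
```

```bash
python3 -m pendant '[{"x":-0.018,"y":0.0,"z":0.3,"rx":0,"ry":0,"rz":0,"jaw":0.7},{"x":-0.018,"y":0.0,"z":0.5,"rx":0,"ry":0,"rz":0,"jaw":0.7},{"x":-0.018,"y":0,"z":0.65,"rx":0,"ry":0,"rz":0,"jaw":0.7},{"x":-0.018,"y":0,"z":0.735,"rx":0,"ry":0,"rz":0,"jaw":0.7},{"x":-0.018,"y":0,"z":0.735,"rx":0,"ry":0,"rz":0,"jaw":0.7}]'
```

```text
t: 3.82
eef_pos: [479.6, -315.1, 227.3]
tcp_rot: [-3.142, -0.0, 1.578]
ft_force: [-0.6, -0.4, -0.0]
opening: 0.699
```

```bash
python3 -m pendant '[{"x":0,"y":0.0,"z":0.0,"rx":0,"ry":0,"rz":0,"jaw":0.1},{"x":0,"y":0.0,"z":0.0,"rx":0,"ry":0,"rz":0,"jaw":0.1},{"x":0,"y":0.0,"z":0.0,"rx":0,"ry":0,"rz":0,"jaw":0.1},{"x":0,"y":0.0,"z":0.0,"rx":0,"ry":0,"rz":0,"jaw":0.1}]'
```

```text
t: 4.32
eef_pos: [479.2, -315.9, 227.2]
tcp_rot: [3.141, 0.0, 1.577]
ft_force: [-0.4, 0.1, -0.6]
opening: 0.337
```

```bash
python3 -m pendant '[{"x":0,"y":0.0,"z":0.0,"rx":0,"ry":0,"rz":0,"jaw":0.1},{"x":0,"y":0.0,"z":-0.15,"rx":0,"ry":0,"rz":0,"jaw":0.1},{"x":0,"y":0.0,"z":-0.5,"rx":0,"ry":0,"rz":0,"jaw":0.1},{"x":0,"y":0.0,"z":-0.9,"rx":0,"ry":0,"rz":0,"jaw":0.1},{"x":0,"y":0.0,"z":-1,"rx":0,"ry":0,"rz":0,"jaw":0.1},{"x":0,"y":0.0,"z":-1,"rx":0,"ry":0,"rz":0,"jaw":0.1}]'
python3 -c "
from h import *
c=cam('wrist');save(c,'pics/w2.png');go([508,-132,377],np.pi/2)"
```

```text
t: 5.08
eef_pos: [479.1, -315.8, 377.3]
tcp_rot: [3.141, 0.001, 1.577]
ft_force: [-0.1, 0.3, -1.7]
opening: 0.307
t 5.12 at [ 479.  -315.8  376. ] [-3.141e+00 -1.000e-03  1.577e+00] F [ 0.8 -0.4  0. ] op 0.311
shift/150 [ 1.224  0.201 -0.006]
rot/45 [-0.001 -0.001  0.008]
```

View pics/w2.png

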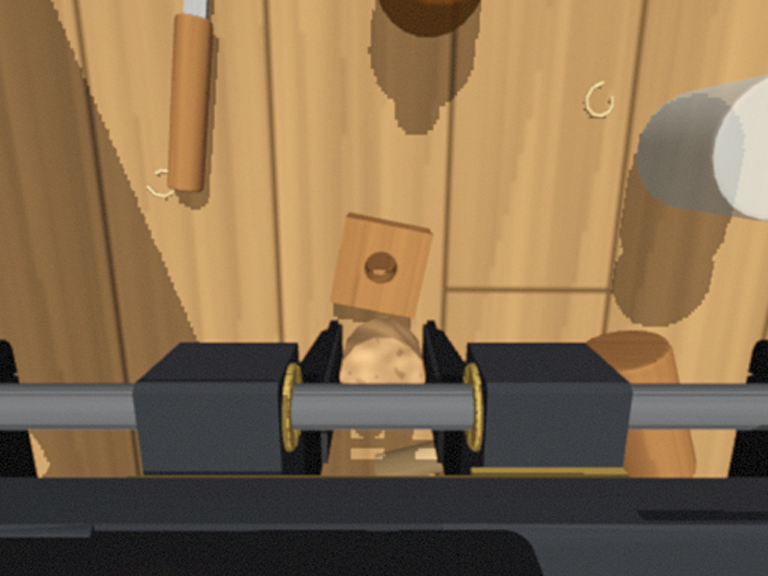

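The stopper is held, and the rest's hole at (380,266) is empty. I'll move partway so the wrist camera can see the bottle's mouth.

```bash
python3 -m pendant '[{"x":0.15,"y":0.05,"z":0.0,"rx":0,"ry":0,"rz":0,"jaw":0.1},{"x":0.4,"y":0.15,"z":0,"rx":0,"ry":0,"rz":0,"jaw":0.1},{"x":0.6,"y":0.2,"z":0,"rx":0,"ry":0,"rz":0,"jaw":0.1},{"x":0.65,"y":0.2,"z":0,"rx":0,"ry":0,"rz":0,"jaw":0.1},{"x":0.65,"y":0.2,"z":0,"rx":0,"ry":0,"rz":0,"jaw":0.1}]'
python3 -c "
from h import *
c=cam('wrist');save(c,'pics/w3.png');go([508,-132,377],np.pi/2)"
```

```text
t: 5.75
eef_pos: [508.6, -218.3, 375.9]
tcp_rot: [-3.14, -0.001, 1.578]
ft_force: [0.1, 0.8, 0.2]
opening: 0.311
t 5.8 at [ 508.5 -218.8  376.1] [-3.141e+00 -1.000e-03  1.577e+00] F [ 0.6 -0.6 -0.2] op 0.308
shift/150 [ 0.579  0.    -0.005]
rot/45 [-0.001 -0.001  0.008]
```

View pics/w3.png

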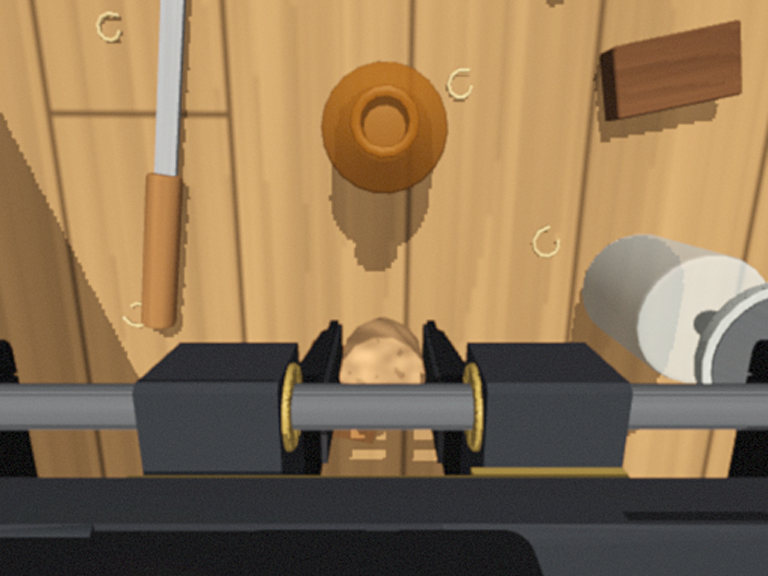

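```bash
python3 -c "
from h import *
c=cam('wrist');P=onz(c,385.5/1.5-.17,121.5/1.5-.17,125);print(P,proj(c,[P+[16,0,0],P-[0,16,0],P+[0,16,0]])*1.5)
print(onz(c,385/1.5,362/1.5,376-171+0))
go([P[0],P[1]+.6,377],np.pi/2)"
```

```text
[ 508.96740336 -133.17108692  125.        ] [[420.79503071 121.45573948]
 [384.98594982 157.93982545]
 [385.51340002  83.22575697]]
[ 509.02463981 -215.16951033  205.        ]
t 5.85 at [ 508.5 -219.1  376.4] [-3.141 -0.     1.577] F [ 0.8 -0.1 -0.6] op 0.309
shift/150 [ 0.577  0.007 -0.004]
rot/45 [-0.001 -0.     0.007]
```

```bash
python3 -m pendant '[{"x":0.15,"y":0.0,"z":0.0,"rx":0,"ry":0,"rz":0,"jaw":0.1},{"x":0.35,"y":0,"z":0,"rx":0,"ry":0,"rz":0,"jaw":0.1},{"x":0.5,"y":0.002,"z":0,"rx":0,"ry":0,"rz":0,"jaw":0.1},{"x":0.576,"y":0.003,"z":0,"rx":0,"ry":0,"rz":0,"jaw":0.1},{"x":0.576,"y":0.003,"z":0.03,"rx":0,"ry":0,"rz":0,"jaw":0.1},{"x":0.576,"y":0.003,"z":0.1,"rx":0,"ry":0,"rz":0,"jaw":0.1},{"x":0.576,"y":0.003,"z":0.16,"rx":0,"ry":0,"rz":0,"jaw":0.1},{"x":0.576,"y":0.003,"z":0.16,"rx":0,"ry":0,"rz":0,"jaw":0.1}]'
python3 - <<'E'
from h import *
def crop(c,u0,v0,w,h,s,p): cv2.imwrite(p,cv2.resize(c['img'][v0:v0+h,u0:u0+w,::-1],None,fx=s,fy=s,interpolation=cv2.INTER_CUBIC))
c=cam('wrist');save(c,'pics/w4.png');c=cam('scene');crop(c,165,160,90,75,8,'pics/s4.png');go([509,-132.5,320],np.pi/2)
E
```

```text
t: 6.85
eef_pos: [508.4, -132.2, 351.9]
tcp_rot: [-3.14, -0.001, 1.576]
ft_force: [-0.7, -0.5, 0.1]
opening: 0.309
t 6.95 at [ 508.6 -132.1  352.8] [-3.141 -0.     1.577] F [-0.1 -0.6 -0.5] op 0.31
shift/150 [-0.003  0.003  0.219]
rot/45 [-0.    -0.     0.008]
```

View pics/w4.png

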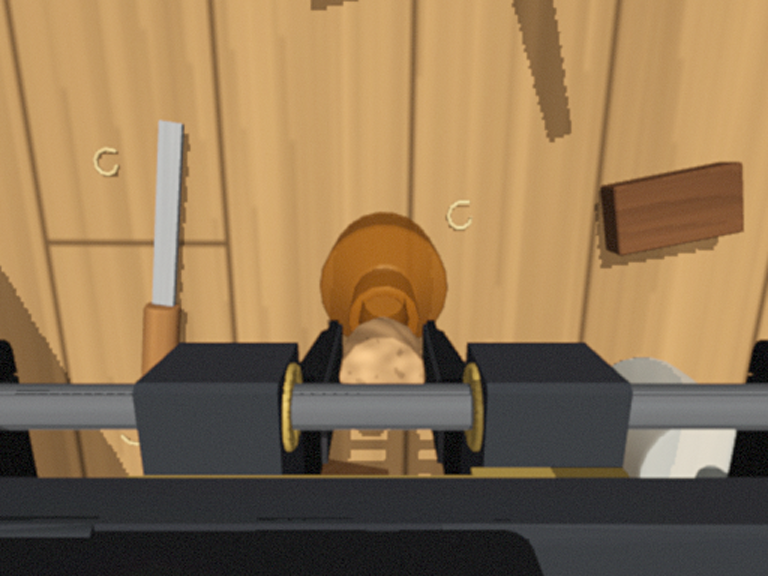

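View pics/s4.png

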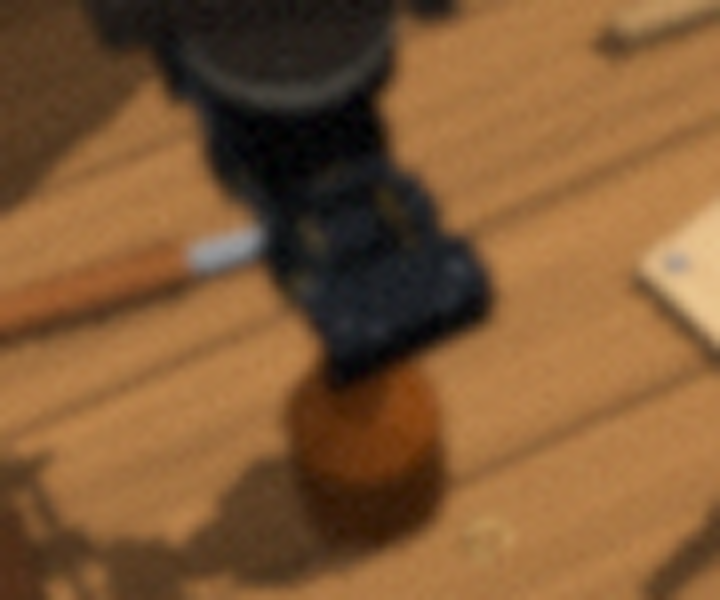

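The wrist view shows the rim centred at column 384 under the stopper at 383, so they line up. I'll lower it gently.

```bash
python3 -m pendant '[{"x":-0.002,"y":0.002,"z":0.05,"rx":0,"ry":0,"rz":0,"jaw":0.1},{"x":-0.002,"y":0.002,"z":0.1,"rx":0,"ry":0,"rz":0,"jaw":0.1},{"x":-0.002,"y":0.002,"z":0.14,"rx":0,"ry":0,"rz":0,"jaw":0.1},{"x":-0.002,"y":0.002,"z":0.14,"rx":0,"ry":0,"rz":0,"jaw":0.1}]'
python3 -m pendant '[{"x":0,"y":0,"z":0.03,"rx":0,"ry":0,"rz":0,"jaw":0.1},{"x":0,"y":0,"z":0.05,"rx":0,"ry":0,"rz":0,"jaw":0.1},{"x":0,"y":0,"z":0.066,"rx":0,"ry":0,"rz":0,"jaw":0.1},{"x":0,"y":0,"z":0.066,"rx":0,"ry":0,"rz":0,"jaw":0.1}]'
```

```text
t: 7.45
eef_pos: [508.8, -132.1, 331.4]
tcp_rot: [-3.141, -0.0, 1.577]
ft_force: [-0.5, -0.7, -1.1]
opening: 0.311
t: 7.95
eef_pos: [508.8, -132.1, 321.9]
tcp_rot: [-3.141, -0.0, 1.577]
ft_force: [0.1, 0.5, -0.6]
opening: 0.312
```

```bash
python3 -m pendant '[{"x":0,"y":0,"z":0.006,"rx":0,"ry":0,"rz":0,"jaw":0.1},{"x":0,"y":0,"z":0.012,"rx":0,"ry":0,"rz":0,"jaw":0.1},{"x":0,"y":0,"z":0.012,"rx":0,"ry":0,"rz":0,"jaw":0.1}]'
python3 -m pendant '[{"x":0,"y":0,"z":0.006,"rx":0,"ry":0,"rz":0,"jaw":0.1},{"x":0,"y":0,"z":0.012,"rx":0,"ry":0,"rz":0,"jaw":0.1},{"x":0,"y":0,"z":0.012,"rx":0,"ry":0,"rz":0,"jaw":0.1}]'
```

```text
t: 8.32
eef_pos: [508.8, -132.1, 320.3]
tcp_rot: [3.142, -0.0, 1.577]
ft_force: [-0.5, 1.3, 0.0]
opening: 0.313
t: 8.7
eef_pos: [508.9, -132.0, 320.1]
tcp_rot: [3.139, 0.001, 1.577]
ft_force: [-4.1, 3.8, 20.0]
opening: 0.307
```

Contact at 320.1, which is the depth I expected. I'll back off the push, release slowly and lift straight up.

```bash
python3 -m pendant '[{"x":0,"y":0,"z":-0.01,"rx":0,"ry":0,"rz":0,"jaw":0.1},{"x":0,"y":0,"z":-0.01,"rx":0,"ry":0,"rz":0,"jaw":0.35},{"x":0,"y":0,"z":-0.01,"rx":0,"ry":0,"rz":0,"jaw":0.5},{"x":0,"y":0,"z":-0.01,"rx":0,"ry":0,"rz":0,"jaw":0.6},{"x":0,"y":0,"z":-0.15,"rx":0,"ry":0,"rz":0,"jaw":0.7},{"x":0,"y":0,"z":-0.4,"rx":0,"ry":0,"rz":0,"jaw":0.7},{"x":0,"y":0,"z":-0.7,"rx":0,"ry":0,"rz":0,"jaw":0.7},{"x":-0.3,"y":0,"z":-0.7,"rx":0,"ry":0,"rz":0,"jaw":0.7},{"x":-0.5,"y":0,"z":-0.7,"rx":0,"ry":0,"rz":0,"jaw":0.7},{"x":-0.5,"y":0,"z":-0.7,"rx":0,"ry":0,"rz":0,"jaw":0.7}]'
python3 - <<'E'
from h import *
c=cam('wrist');save(c,'pics/w5.png')
go([509,-132.5,320],np.pi/2)
E
```

```text
t: 9.95
eef_pos: [509.2, -208.6, 423.2]
tcp_rot: [-3.141, 0.0, 1.575]
ft_force: [0.0, 0.7, -1.2]
opening: 0.702
t 10.0 at [ 509.1 -207.6  423.1] [-3.141 -0.     1.576] F [-0.4  0.5 -0.1] op 0.699
shift/150 [0.5   0.002 0.688]
rot/45 [-0.001 -0.001  0.006]
```

View pics/w5.png

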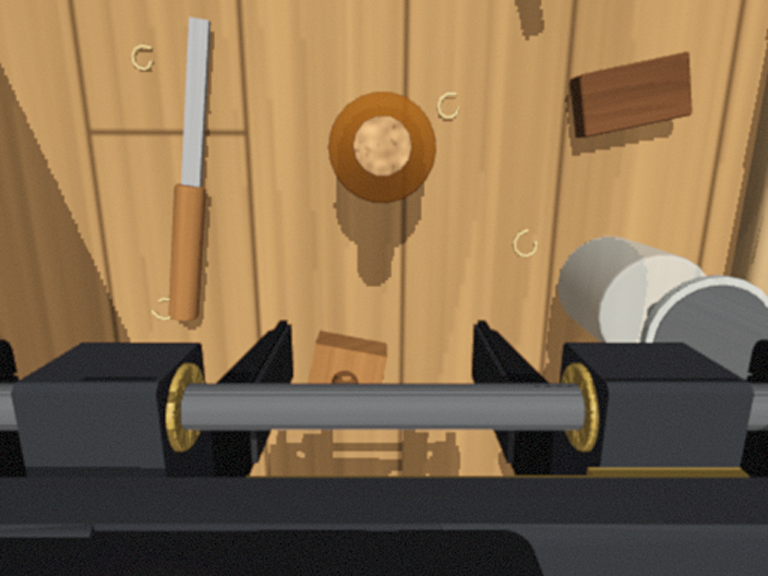

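The stopper head at (382,146) sits concentric on the bottle at (382,147), and the bottle is upright. Next I'll work out the frame's geometry.

```bash
cat > m2.py <<'E'
from h import *
t=cam('top'); s=cam('scene'); 
f=lambda x,y,u0,v0,k:(u0+(x+.5)/k-.5,v0+(y+.5)/k-.5)
T=lambda x,y:f(x,y,145,145,6); S=lambda x,y:f(x,y,240,140,6)
c0=np.array([550.5,155]); ps=.245; Rm=np.array([[np.cos(ps),-np.sin(ps)],[np.sin(ps),np.cos(ps)]])
loc=lambda P:np.r_[Rm.T@(P[:2]-c0),P[2]].round(1)
for n,c,p,z in [('railL top',t,T(214,147),213.5),('railR top',t,T(572,72),213.5),('lug L',t,T(380,315),30),('lug R',t,T(547,277),30)]:
    P=onz(c,*p,z); print(n,P.round(1),loc(P))
for n,p,q in [('railL',T(214,150),S(466,152)),('railR',T(572,74),S(268,300)),('pad',T(108,274),S(480,80)),('foot',T(60,281),S(492,48))]:
    P,e=tri(t,p,s,q); print(n,P.round(1),round(e,1),loc(P))
w=cam('wrist'); print(onz(w,382/1.5,146/1.5,147))
E
python3 m2.py
```

```text
railL top [597.1 251.1 213.5] [ 68.6  82.  213.5]
railR top [633.7  92.7 213.5] [ 65.6 -80.6 213.5]
lug L [548.2 201.4  30. ] [ 9.  45.5 30. ]
lug R [569.6 114.7  30. ] [  8.7 -43.7  30. ]
railL [597.5 253.2 207. ] 1.3 [ 69.4  83.8 207. ]
railR [632.9  93.9 215.3] 2.9 [ 65.2 -79.3 215.3]
pad [544.4 304.2 184.4] 2.6 [ 30.3 146.3 184.4]
foot [537.2 318.5 199.9] 3.4 [ 26.7 161.9 199.9]
[ 508.43000228 -131.03811069  147.        ]
```

```bash
python3 -m pendant '[{"x":0.2,"y":-0.1,"z":-0.1,"rx":0,"ry":0,"rz":0,"jaw":0},{"x":0.6,"y":-0.1,"z":-0.1,"rx":0,"ry":0,"rz":-0.15,"jaw":0},{"x":1,"y":-0.1,"z":-0.1,"rx":0,"ry":0,"rz":-0.31,"jaw":0},{"x":1,"y":-0.1,"z":-0.1,"rx":0,"ry":0,"rz":-0.31,"jaw":0}]'
python3 -m pendant '[{"x":0.4,"y":-0.1,"z":0,"rx":0,"ry":0,"rz":0,"jaw":0},{"x":0.8,"y":-0.2,"z":0,"rx":0,"ry":0,"rz":0,"jaw":0},{"x":1,"y":-0.2,"z":0,"rx":0,"ry":0,"rz":0,"jaw":0},{"x":1,"y":-0.2,"z":0,"rx":0,"ry":0,"rz":0,"jaw":0}]'
cat > leg.py <<'E'
from h import *
PS=.25; HX=19.; C0=np.array([550.5,155.,0]); L=.26
Rs=Ro.from_euler('z',PS); Rf=Rs*Ro.from_euler('y',L)
H=C0+Rs.apply([HX,0,0])+[0,0,30]
u=np.array([0,.8660,.5]); v=np.array([-.387,.461,-.798])
def pad(phi,h=9): 
    l=np.cos(phi)*u+np.sin(phi)*v; n=np.sin(phi)*u-np.cos(phi)*v
    return H+Rf.apply(np.array([-31,66,100])+94*l+h*n), Rf.apply(n)
def tcp(phi,gap=0):
    p,n=pad(phi); return p+n*gap+Rs.apply([8,-4,190])
if __name__=='__main__':
    print('H',H,'pad0',pad(0))
    for phi,g in [(0,40),(0,15),(0,0),(.2,0),(.4,0),(.6,0),(.8,0),(1.,0),(1.2,0)]: print(phi,g,tcp(phi,g).round(1), 'tool shift from (0,0)/150:',((Rs.inv().apply(tcp(phi,g)-tcp(0,0)))[[1,0,2]]*[1,1,-1]/150).round(3))
    go(tcp(0,40),np.pi/2+PS)
E
python3 leg.py
```

```text
t: 10.65
eef_pos: [492.8, -53.4, 438.8]
tcp_rot: [3.141, -0.0, 1.827]
ft_force: [-0.4, -0.7, 0.5]
opening: 0.334
t: 11.15
eef_pos: [426.6, 81.9, 438.7]
tcp_rot: [3.141, 0.0, 1.823]
ft_force: [0.3, -0.1, 0.9]
opening: 0.003
H [568.90933601 159.70067523  30.        ] pad0 (array([546.10698373, 301.7296189 , 186.07402516]), array([ 0.67519227, -0.30338631,  0.67168903]))
0 40 [581.9 287.7 402.9] tool shift from (0,0)/150: [-0.123  0.154 -0.179]
0 15 [565.  295.3 386.1] tool shift from (0,0)/150: [-0.046  0.058 -0.067]
0 0 [554.8 299.8 376.1] tool shift from (0,0)/150: [ 0.  0. -0.]
0.2 0 [542.1 305.5 363.4] tool shift from (0,0)/150: [ 0.057 -0.073  0.085]
0.4 0 [530.  307.7 349.1] tool shift from (0,0)/150: [ 0.092 -0.147  0.18 ]
0.6 0 [519.  306.5 333.9] tool shift from (0,0)/150: [ 0.103 -0.221  0.281]
0.8 0 [509.5 301.9 318.3] tool shift from (0,0)/150: [ 0.088 -0.29   0.385]
1.0 0 [501.8 294.  302.9] tool shift from (0,0)/150: [ 0.05  -0.352  0.488]
1.2 0 [496.4 283.3 288.5] tool shift from (0,0)/150: [-0.011 -0.405  0.584]
t 11.15 at [426.6  81.9 438.7] [3.141 0.    1.823] F [ 0.3 -0.1  0.9] op 0.003
shift/150 [1.07  1.345 0.239]
rot/45 [0.001 0.    0.003]
```

```bash
python3 -m pendant '[{"x":0.4,"y":0.1,"z":0,"rx":0,"ry":0,"rz":0,"jaw":0},{"x":0.8,"y":0.3,"z":0,"rx":0,"ry":0,"rz":0,"jaw":0},{"x":1,"y":0.6,"z":0,"rx":0,"ry":0,"rz":0,"jaw":0},{"x":1,"y":0.6,"z":0,"rx":0,"ry":0,"rz":0,"jaw":0}]'
python3 - <<'E'
from leg import *
c=cam('wrist');save(c,'pics/w6.png')
P=[pad(0,9)[0]]; print(proj(c,P)*1.5); go(tcp(0,40),np.pi/2+PS)
E
```

```text
t: 11.65
eef_pos: [479.4, 249.7, 437.5]
tcp_rot: [-3.142, 0.0, 1.822]
ft_force: [-0.2, -0.9, -0.6]
opening: 0.004
[[545.09507933 235.28284419]]
t 11.7 at [478.4 248.4 437.5] [-3.14   0.     1.821] F [0.8 0.5 0.3] op 0.006
shift/150 [0.083 0.734 0.23 ]
rot/45 [-0.002  0.     0.001]
```

View pics/w6.png

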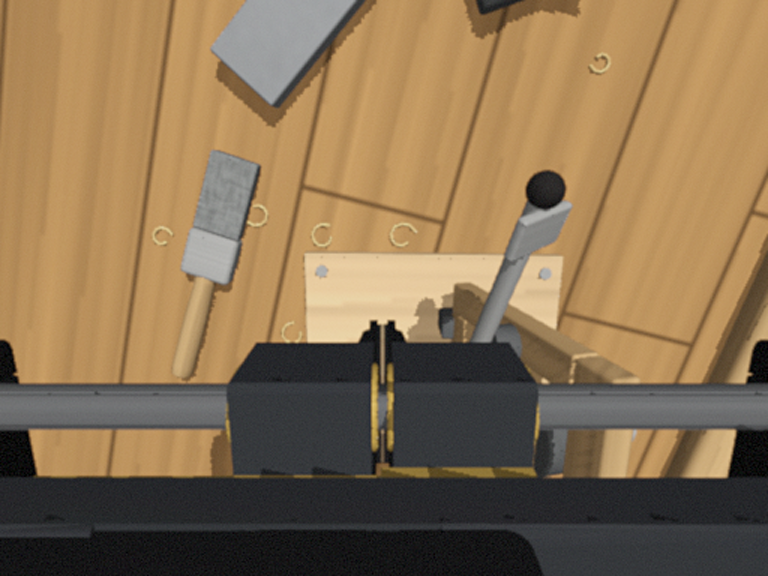

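The pad face is at (540,232) and my model put it at (545,235), so the model is within about 3 mm. I'll move to a standoff along the pad normal, then press along the arc.

```bash
python3 -m pendant '[{"x":0.05,"y":0.3,"z":0,"rx":0,"ry":0,"rz":0,"jaw":0},{"x":0.09,"y":0.6,"z":0,"rx":0,"ry":0,"rz":0,"jaw":0},{"x":0.09,"y":0.72,"z":0.05,"rx":0,"ry":0,"rz":0,"jaw":0},{"x":0.09,"y":0.72,"z":0.2,"rx":0,"ry":0,"rz":0,"jaw":0},{"x":0.09,"y":0.72,"z":0.23,"rx":0,"ry":0,"rz":0,"jaw":0},{"x":0.09,"y":0.72,"z":0.23,"rx":0,"ry":0,"rz":0,"jaw":0}]'
python3 - <<'E'
from leg import *
c=cam('wrist');save(c,'pics/w7.png')
go(tcp(0,10),np.pi/2+PS)
E
```

```text
t: 12.45
eef_pos: [578.4, 287.4, 404.3]
tcp_rot: [-3.141, 0.0, 1.82]
ft_force: [-1.2, 0.6, -0.2]
opening: 0.003
t 12.5 at [578.4 287.6 404.8] [ 3.141 -0.     1.82 ] F [-0.2  0.5  0.2] op 0.006
shift/150 [ 0.087 -0.094  0.147]
rot/45 [ 0.001 -0.    -0.001]
```

View pics/w7.png

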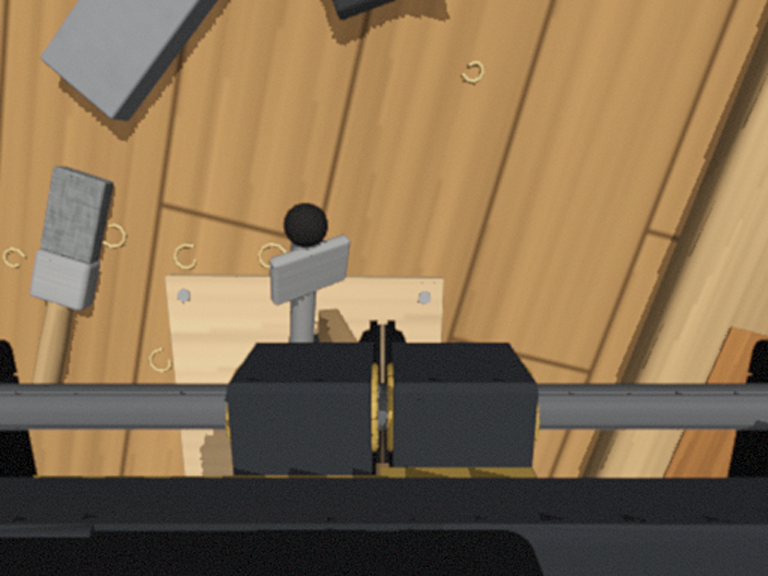

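```bash
python3 -m pendant '[{"x":0.03,"y":-0.04,"z":0.05,"rx":0,"ry":0,"rz":0,"jaw":0},{"x":0.06,"y":-0.07,"z":0.1,"rx":0,"ry":0,"rz":0,"jaw":0},{"x":0.095,"y":-0.108,"z":0.147,"rx":0,"ry":0,"rz":0,"jaw":0},{"x":0.095,"y":-0.108,"z":0.147,"rx":0,"ry":0,"rz":0,"jaw":0}]'
python3 -m pendant '[{"x":0.016,"y":-0.02,"z":0.022,"rx":0,"ry":0,"rz":0,"jaw":0},{"x":0.031,"y":-0.039,"z":0.045,"rx":0,"ry":0,"rz":0,"jaw":0},{"x":0.031,"y":-0.039,"z":0.045,"rx":0,"ry":0,"rz":0,"jaw":0},{"x":0.031,"y":-0.039,"z":0.045,"rx":0,"ry":0,"rz":0,"jaw":0}]'
python3 - <<'E'
from leg import *
c=cam('wrist');save(c,'pics/w8.png')
go(tcp(0,0),np.pi/2+PS)
E
```

```text
t: 13.0
eef_pos: [558.7, 298.4, 381.3]
tcp_rot: [-3.14, 0.0, 1.821]
ft_force: [0.2, -0.4, 0.2]
opening: 0.002
t: 13.5
eef_pos: [552.7, 300.9, 375.5]
tcp_rot: [3.141, -0.0, 1.821]
ft_force: [0.9, -1.2, 2.6]
opening: 0.005
t 13.55 at [552.7 300.9 375.5] [ 3.141 -0.     1.821] F [ 2.6 -0.2  1.6] op 0.006
shift/150 [-0.01   0.012 -0.004]
rot/45 [ 0.001 -0.    -0.   ]
```

View pics/w8.png

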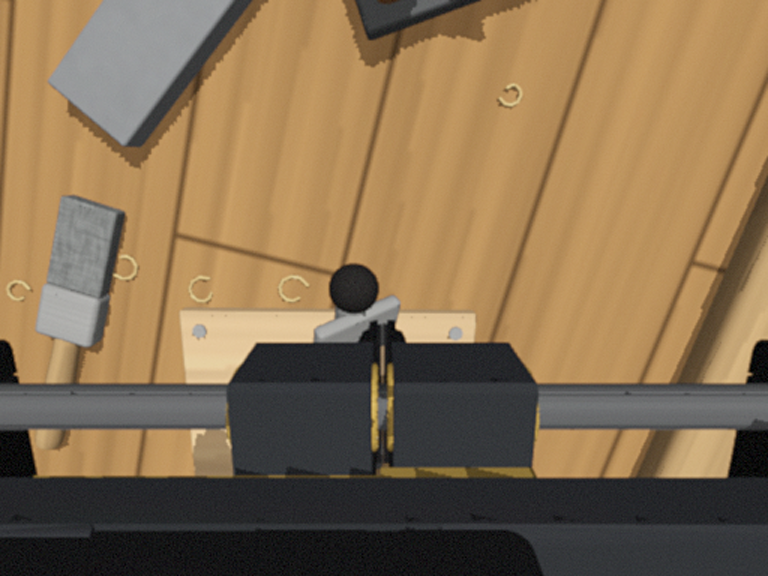

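The finger touches the pad with about 3 N. I'll follow the arc to about 0.4 rad and check.

```bash
python3 -m pendant '[{"x":0.03,"y":-0.037,"z":0.043,"rx":0,"ry":0,"rz":0,"jaw":0},{"x":0.057,"y":-0.073,"z":0.085,"rx":0,"ry":0,"rz":0,"jaw":0},{"x":0.077,"y":-0.11,"z":0.132,"rx":0,"ry":0,"rz":0,"jaw":0},{"x":0.092,"y":-0.147,"z":0.18,"rx":0,"ry":0,"rz":0,"jaw":0}]'
python3 - <<'E'
from leg import *
c=cam('wrist');save(c,'pics/w9.png')
def crop(c,u0,v0,w,h,s,p): cv2.imwrite(p,cv2.resize(c['img'][v0:v0+h,u0:u0+w,::-1],None,fx=s,fy=s,interpolation=cv2.INTER_CUBIC))
crop(cam('top'),145,125,125,100,6,'pics/t9.png')
go(tcp(0.4,0),np.pi/2+PS)
E
```

```text
t: 14.05
eef_pos: [527.1, 309.0, 347.4]
tcp_rot: [-3.141, 0.0, 1.821]
ft_force: [0.7, 0.2, 1.8]
opening: 0.007
t 14.15 at [527.  309.  347.1] [-3.14   0.     1.821] F [1.4 0.2 1.2] op 0.006
shift/150 [-0.013  0.017 -0.014]
rot/45 [-0.003  0.     0.   ]
```

View pics/w9.png

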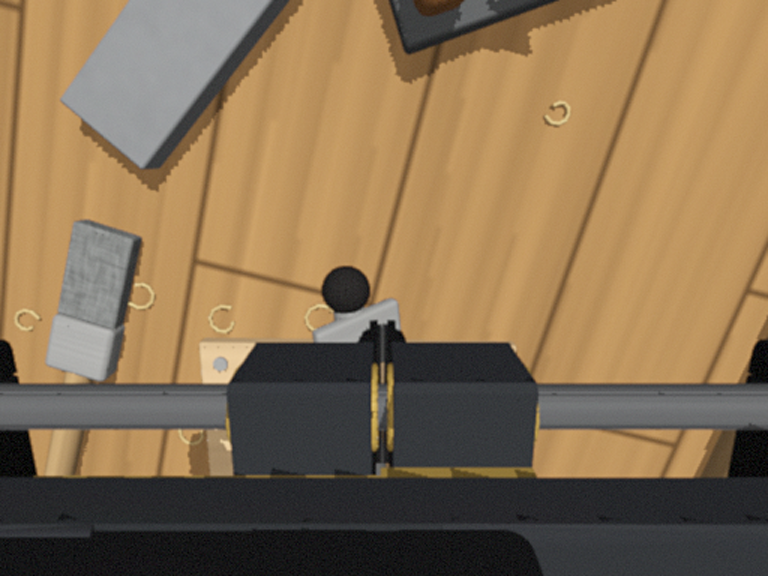

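View pics/t9.png

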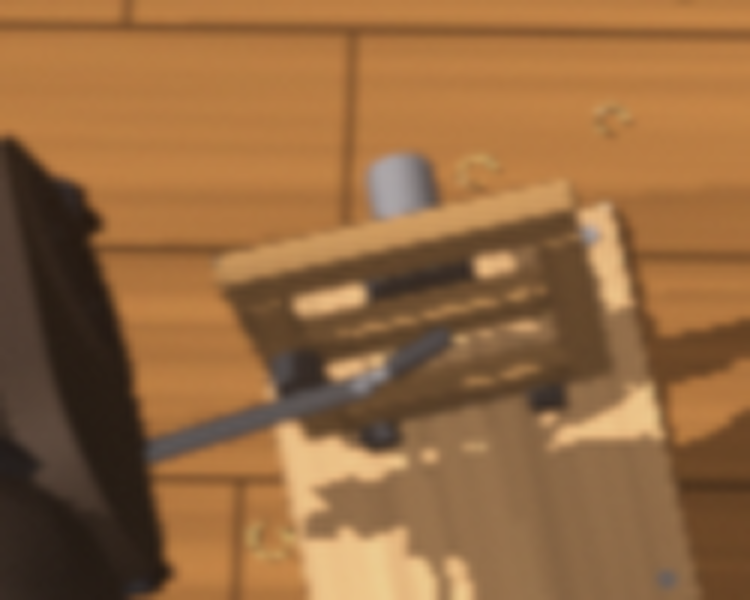

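The leg follows the finger and the rail has not moved. I'll go on past the over-centre point.

```bash
python3 -m pendant '[{"x":0.006,"y":-0.037,"z":0.05,"rx":0,"ry":0,"rz":0,"jaw":0},{"x":0.011,"y":-0.074,"z":0.1,"rx":0,"ry":0,"rz":0,"jaw":0},{"x":0.005,"y":-0.11,"z":0.153,"rx":0,"ry":0,"rz":0,"jaw":0},{"x":-0.004,"y":-0.143,"z":0.205,"rx":0,"ry":0,"rz":0,"jaw":0},{"x":-0.02,"y":-0.175,"z":0.257,"rx":0,"ry":0,"rz":0,"jaw":0},{"x":-0.03,"y":-0.2,"z":0.29,"rx":0,"ry":0,"rz":0,"jaw":0},{"x":-0.03,"y":-0.2,"z":0.29,"rx":0,"ry":0,"rz":0,"jaw":0}]'
python3 - <<'E'
from leg import *
c=cam('wrist');save(c,'pics/w10.png')
def crop(c,u0,v0,w,h,s,p): cv2.imwrite(p,cv2.resize(c['img'][v0:v0+h,u0:u0+w,::-1],None,fx=s,fy=s,interpolation=cv2.INTER_CUBIC))
crop(cam('top'),145,145,125,100,6,'pics/t10.png')
go(tcp(1,0),np.pi/2+PS)
E
```

```text
t: 15.02
eef_pos: [499.7, 296.9, 304.4]
tcp_rot: [-3.141, 0.0, 1.821]
ft_force: [0.0, 0.4, 0.4]
opening: 0.003
t 15.12 at [500.  297.1 304.9] [ 3.141 -0.     1.821] F [-0.8  0.3  0.5] op 0.004
shift/150 [-0.023  0.007  0.013]
rot/45 [ 0.001 -0.    -0.   ]
```

View pics/t10.png

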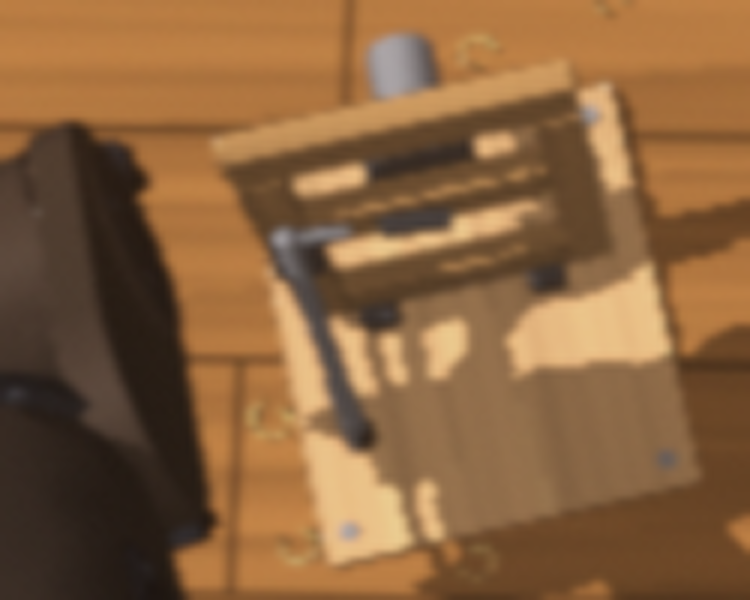

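View pics/w10.png

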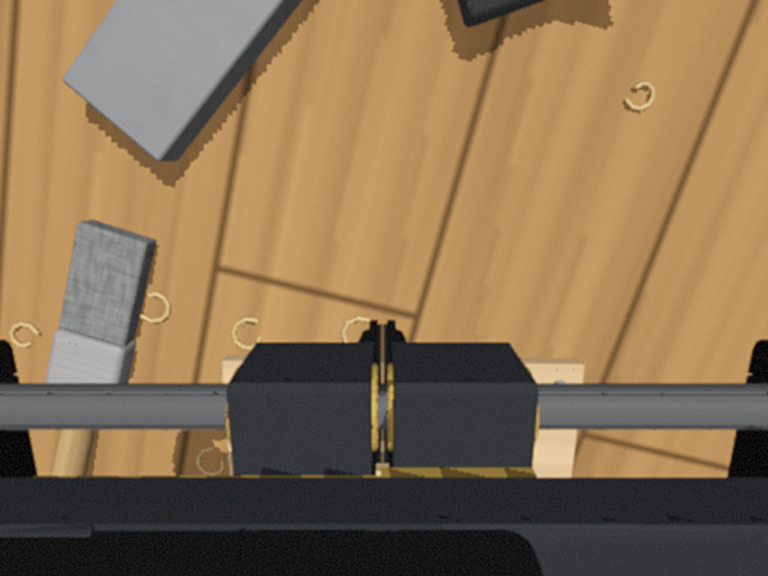

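The leg now points down and forward, with its foot at (357,435) in the crop, and the rail is unmoved. I'll compare that with the model, lift off, and plan the rail grip.

```bash
python3 -m pendant '[{"x":0.05,"y":-0.03,"z":-0.2,"rx":0,"ry":0,"rz":0,"jaw":0},{"x":0.1,"y":-0.05,"z":-0.6,"rx":0,"ry":0,"rz":0,"jaw":0},{"x":0.1,"y":-0.05,"z":-0.95,"rx":0,"ry":0,"rz":0,"jaw":0.3},{"x":0.1,"y":-0.05,"z":-1,"rx":0,"ry":0,"rz":0,"jaw":0.6},{"x":0.1,"y":-0.05,"z":-1,"rx":0,"ry":0,"rz":0,"jaw":0.6}]'
cat > rail.py <<'E'
from leg import *
def rt(gap=0,lean=.26,y=-40,zz=177):
    R=Rs*Ro.from_euler('y',lean); P=H+R.apply([0,y,zz+171+gap])
    return P,(R*Ro.from_euler('xyz',[np.pi,0,np.pi/2])).as_euler('xyz')
E
python3 - <<'E'
from rail import *
t=cam('top')
for ph in (1.8,1.93,2.06):
    f=H+Rf.apply(np.array([-31,66,100])+114*(np.cos(ph)*u+np.sin(ph)*v)); q=proj(t,f)[0]; print(ph,f.round(),((q-145+.5)*6-.5).round())
P,e=rt(70); print(P,e); go(P,rpy=e)
E
```

```text
t: 15.75
eef_pos: [488.7, 309.7, 454.7]
tcp_rot: [3.141, -0.0, 1.821]
ft_force: [-0.4, -0.1, -0.3]
opening: 0.26
1.8 [476. 234.  48.] [307. 450.]
1.93 [480. 220.  44.] [335. 443.]
2.06 [485. 206.  41.] [363. 433.]
[682.92450415 147.53012635 433.95101086] [-2.88159265e+00  2.22044605e-16  1.82079633e+00]
t 15.8 at [488.7 309.7 453.7] [-3.14   0.     1.821] F [-0.3  0.2  0.2] op 0.302
shift/150 [-1.368  0.987  0.131]
rot/45 [ 0.33  0.   -0.  ]
```

The foot matches the fully down position: 357 observed, against 363 predicted at 2.06 rad and 335 at 1.93 rad. Next I'll move above the rail and tilt the tool to match the lean.

```bash
python3 -m pendant '[{"x":-0.2,"y":0.15,"z":0,"rx":0,"ry":0,"rz":0,"jaw":0.6},{"x":-0.5,"y":0.4,"z":0,"rx":0.1,"ry":0,"rz":0,"jaw":0.6},{"x":-0.8,"y":0.7,"z":0,"rx":0.2,"ry":0,"rz":0,"jaw":0.6},{"x":-1,"y":0.98,"z":0,"rx":0.33,"ry":0,"rz":0,"jaw":0.6},{"x":-1,"y":0.98,"z":0,"rx":0.33,"ry":0,"rz":0,"jaw":0.6}]'
python3 - <<'E'
from rail import *
c=cam('wrist');save(c,'pics/w11.png')
print(proj(c,[H+Rf.apply([0,y,190]) for y in (82,0,-82)])*1.5)
P,e=rt(70); go(P,rpy=e)
E
```

```text
t: 16.42
eef_pos: [671.4, 198.7, 450.5]
tcp_rot: [-2.877, -0.0, 1.817]
ft_force: [0.5, -0.3, -0.8]
opening: 0.599
[[390.70657205 158.32672963]
 [390.58139448 332.69007966]
 [390.47563568 480.00449063]]
t 16.48 at [669.8 199.8 451.2] [-2.878 -0.     1.819] F [-1.6  0.3 -0.6] op 0.596
shift/150 [-0.359  0.029  0.111]
rot/45 [-0.004 -0.001 -0.002]
```

View pics/w11.png

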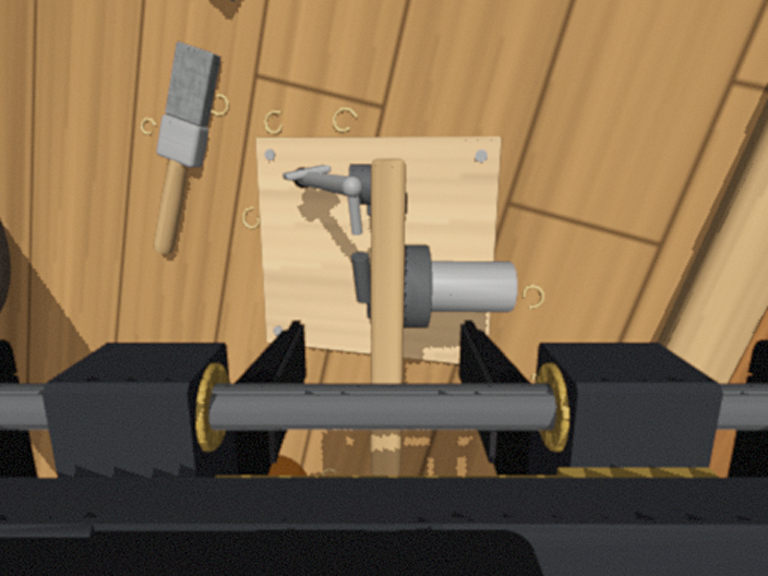

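The rail's top edge is at columns 373–405, where the model predicts, and it lies between the fingers. The hub collar is beside the grip place, not under it. I'll go down along the frame's own axis.

```bash
python3 -m pendant '[{"x":-0.15,"y":0.01,"z":0,"rx":0,"ry":0,"rz":0,"jaw":0.6},{"x":-0.33,"y":0.026,"z":0.04,"rx":0,"ry":0,"rz":0,"jaw":0.6},{"x":-0.355,"y":0.026,"z":0.11,"rx":0,"ry":0,"rz":0,"jaw":0.6},{"x":-0.355,"y":0.026,"z":0.11,"rx":0,"ry":0,"rz":0,"jaw":0.6}]'
python3 - <<'E'
from rail import *
c=cam('wrist');save(c,'pics/w12.png')
P,e=rt(0); go(P,rpy=e)
E
```

```text
t: 16.98
eef_pos: [680.8, 148.5, 436.9]
tcp_rot: [-2.881, -0.0, 1.82]
ft_force: [0.3, -0.3, -0.1]
opening: 0.601
t 17.02 at [680.8 149.  437.5] [-2.882 -0.     1.82 ] F [ 0.3  0.2 -0.4] op 0.596
shift/150 [-0.013  0.017  0.486]
rot/45 [ 0.    -0.001 -0.   ]
```

View pics/w12.png

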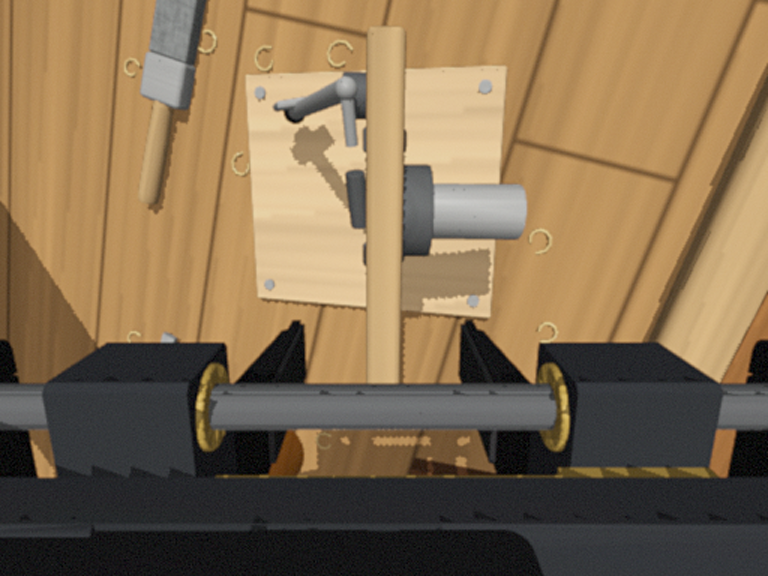

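```bash
python3 -m pendant '[{"x":-0.01,"y":0.01,"z":0.1,"rx":0,"ry":0,"rz":0,"jaw":0.6},{"x":-0.01,"y":0.01,"z":0.25,"rx":0,"ry":0,"rz":0,"jaw":0.6},{"x":-0.01,"y":0.01,"z":0.4,"rx":0,"ry":0,"rz":0,"jaw":0.6},{"x":-0.01,"y":0.01,"z":0.48,"rx":0,"ry":0,"rz":0,"jaw":0.6},{"x":-0.01,"y":0.01,"z":0.48,"rx":0,"ry":0,"rz":0,"jaw":0.6}]'
python3 - <<'E'
from rail import *
c=cam('wrist');save(c,'pics/w13.png')
P,e=rt(0); go(P,rpy=e)
E
```

```text
t: 17.65
eef_pos: [664.8, 143.6, 367.0]
tcp_rot: [-2.881, -0.0, 1.821]
ft_force: [-0.6, -1.1, 1.4]
opening: 0.6
t 17.7 at [665.1 143.6 367.9] [-2.883 -0.     1.821] F [ 0.3  0.1 -0.2] op 0.597
shift/150 [-0.004  0.004  0.01 ]
rot/45 [ 0.001 -0.     0.   ]
```

View pics/w13.png

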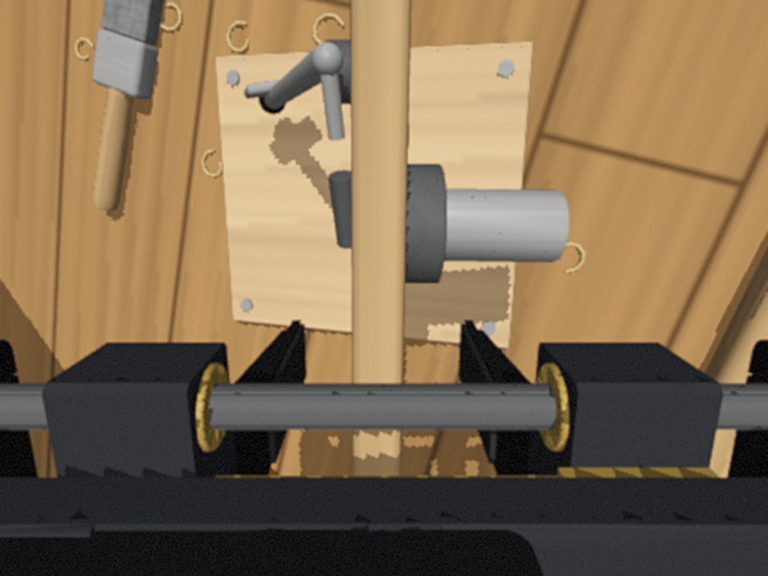

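The rail is centred between the fingers at column 380, clear of the hub. I'll close on it.

```bash
python3 -m pendant '[{"x":0,"y":0,"z":0,"rx":0,"ry":0,"rz":0,"jaw":0},{"x":0,"y":0,"z":0,"rx":0,"ry":0,"rz":0,"jaw":0},{"x":0,"y":0,"z":0,"rx":0,"ry":0,"rz":0,"jaw":0},{"x":0,"y":0,"z":0,"rx":0,"ry":0,"rz":0,"jaw":0},{"x":0,"y":0,"z":0,"rx":0,"ry":0,"rz":0,"jaw":0}]'
python3 - <<'E'
from rail import *
R0,p0=None,None
P0,e0=rt(0); 
for l in (.2,.13,.06,0):
    P,e=rt(0,l); R=Ro.from_euler('xyz',e0); print(l,(R.inv().apply(P-P0)/150).round(3),((R.inv()*Ro.from_euler('xyz',e)).as_rotvec()*4/np.pi).round(3))
go(P0,rpy=e0)
E
```

```text
t: 18.32
eef_pos: [664.2, 143.2, 368.0]
tcp_rot: [-2.878, -0.0, 1.82]
ft_force: [-13.7, -4.2, 7.5]
opening: 0.168
0.2 [-0.    -0.139  0.004] [-0.076  0.    -0.   ]
0.13 [-0.    -0.301  0.02 ] [-0.166  0.    -0.   ]
0.06 [-0.    -0.461  0.046] [-0.255  0.    -0.   ]
0 [-0.    -0.596  0.078] [-0.331  0.    -0.   ]
t 18.32 at [664.2 143.2 368. ] [-2.878 -0.     1.82 ] F [-13.7  -4.2   7.5] op 0.168
shift/150 [-0.003  0.011  0.009]
rot/45 [-0.004 -0.    -0.001]
```

Gripped at 16 mm. I'll swing the frame up along its arc about the hinge.

```bash
python3 -m pendant '[{"x":0,"y":-0.06,"z":0.001,"rx":-0.033,"ry":0,"rz":0,"jaw":0},{"x":0,"y":-0.139,"z":0.004,"rx":-0.076,"ry":0,"rz":0,"jaw":0},{"x":0,"y":-0.22,"z":0.011,"rx":-0.12,"ry":0,"rz":0,"jaw":0},{"x":0,"y":-0.301,"z":0.02,"rx":-0.166,"ry":0,"rz":0,"jaw":0},{"x":0,"y":-0.38,"z":0.032,"rx":-0.21,"ry":0,"rz":0,"jaw":0},{"x":0,"y":-0.461,"z":0.046,"rx":-0.255,"ry":0,"rz":0,"jaw":0},{"x":0,"y":-0.461,"z":0.046,"rx":-0.255,"ry":0,"rz":0,"jaw":0}]'
python3 - <<'E'
from rail import *
P,e=rt(0,0.01); go(P,rpy=e)
c=cam('wrist');save(c,'pics/w14.png')
E
```

```text
t: 19.2
eef_pos: [597.6, 126.5, 379.2]
tcp_rot: [-3.082, -0.001, 1.82]
ft_force: [-3.0, 3.2, 2.7]
opening: 0.168
t 19.2 at [597.6 126.5 379.2] [-3.082e+00 -1.000e-03  1.820e+00] F [-3.   3.2  2.7] op 0.168
shift/150 [-0.005 -0.107  0.014]
rot/45 [-0.063 -0.001 -0.001]
```

View pics/w14.png

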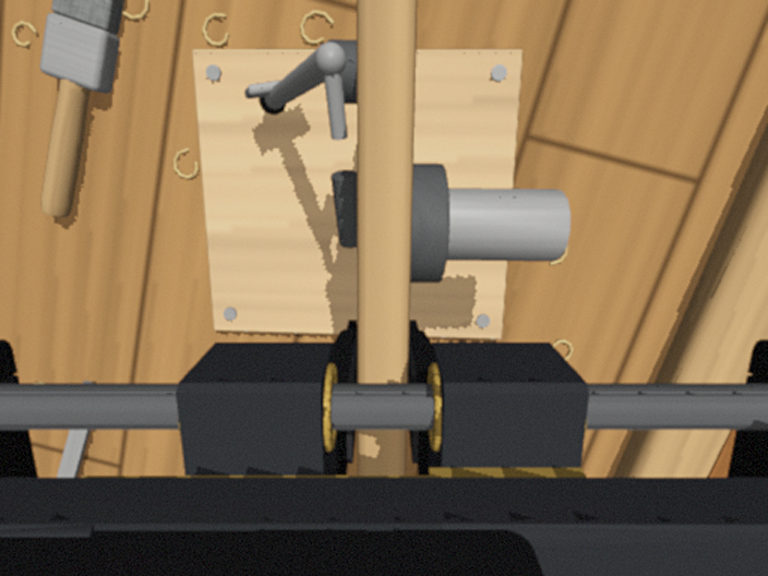

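The frame moves with the gripper and low force; the rail is held at column 385. One more small step brings it upright.

```bash
python3 -m pendant '[{"x":0,"y":-0.035,"z":0.002,"rx":-0.02,"ry":0,"rz":0,"jaw":0},{"x":0,"y":-0.075,"z":0.005,"rx":-0.042,"ry":0,"rz":0,"jaw":0},{"x":0,"y":-0.11,"z":0.008,"rx":-0.064,"ry":0,"rz":0,"jaw":0},{"x":0,"y":-0.11,"z":0.008,"rx":-0.064,"ry":0,"rz":0,"jaw":0},{"x":0,"y":-0.11,"z":0.008,"rx":-0.064,"ry":0,"rz":0,"jaw":0}]'
python3 - <<'E'
from rail import *
P,e=rt(0,0.0); go(P,rpy=e)
c=cam('wrist');save(c,'pics/w15.png');s=cam('scene')
def crop(c,u0,v0,w,h,s,p): cv2.imwrite(p,cv2.resize(c['img'][v0:v0+h,u0:u0+w,::-1],None,fx=s,fy=s,interpolation=cv2.INTER_CUBIC))
crop(s,150,130,190,140,4,'pics/s15.png'); t=cam('top');crop(t,130,130,260,140,3,'pics/t15.png')
f=lambda p,u0,v0,k:((p-[u0,v0]+.5)*k-.5).round(0)
for l in (0,.07):
  R=Rs*Ro.from_euler('y',l); Q=[H+R.apply([x,y,190]) for x in(-8,8) for y in (82,-82)]
  print(l,'w',(proj(c,Q)*1.5).round().tolist(),'s',f(proj(s,Q),150,130,4).tolist(),'t',f(proj(t,Q),130,130,3).tolist())
E
```

```text
t: 19.88
eef_pos: [582.7, 122.7, 379.7]
tcp_rot: [-3.134, -0.0, 1.821]
ft_force: [-4.1, 3.7, 12.8]
opening: 0.172
t 19.88 at [582.7 122.7 379.7] [-3.134 -0.     1.821] F [-4.1  3.7 12.8] op 0.172
shift/150 [-0.005 -0.028  0.011]
rot/45 [-0.01  -0.001  0.   ]
0 w [[339.0, -56.0], [350.0, 506.0], [403.0, -56.0], [398.0, 506.0]] s [[620.0, 94.0], [489.0, 199.0], [634.0, 105.0], [502.0, 211.0]] t [[163.0, 180.0], [345.0, 137.0], [159.0, 162.0], [341.0, 120.0]]
0.07 w [[392.0, -56.0], [390.0, 506.0], [455.0, -55.0], [438.0, 504.0]] s [[632.0, 103.0], [500.0, 209.0], [645.0, 114.0], [514.0, 221.0]] t [[160.0, 165.0], [342.0, 122.0], [157.0, 148.0], [338.0, 106.0]]
```

View pics/s15.png

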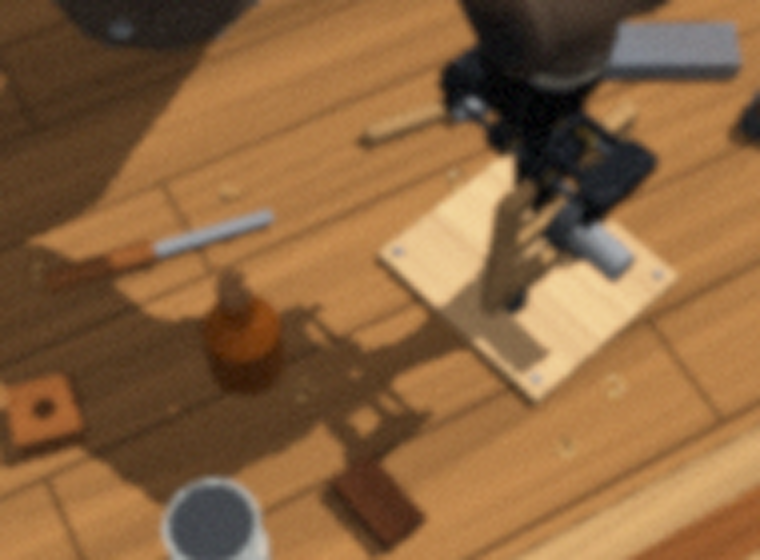

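View pics/t15.png

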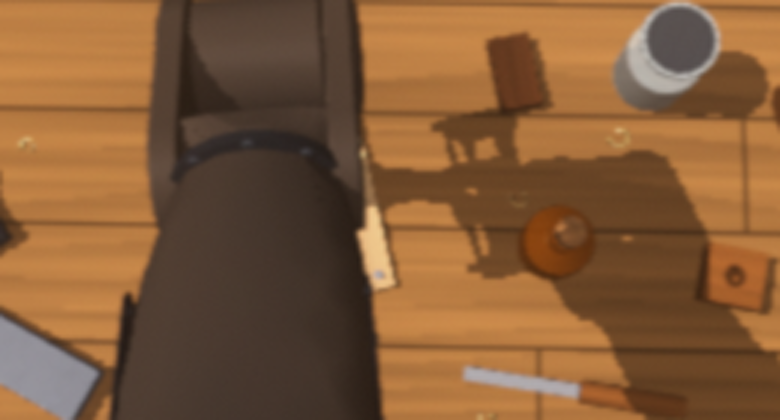

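View pics/w15.png

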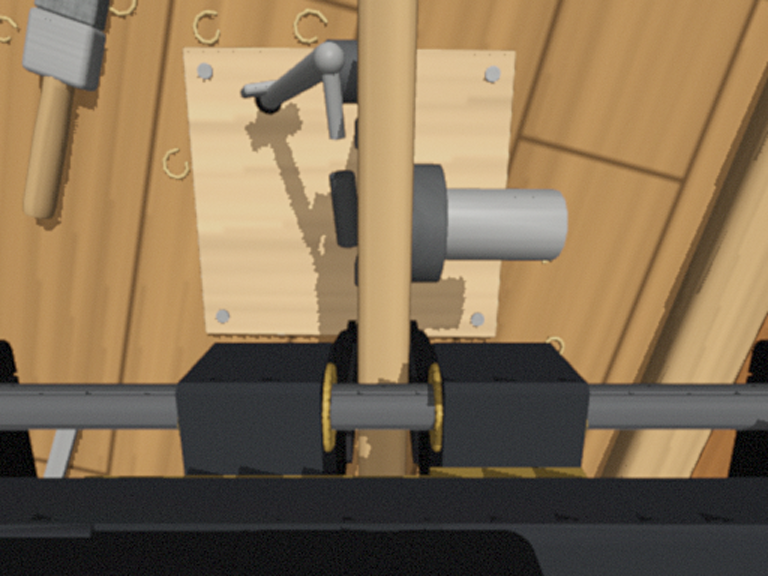

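```bash
python3 -m pendant '[{"x":0,"y":0,"z":-0.005,"rx":0,"ry":0,"rz":0,"jaw":0},{"x":0,"y":0,"z":-0.005,"rx":0,"ry":0,"rz":0,"jaw":0},{"x":0,"y":0,"z":-0.005,"rx":0,"ry":0,"rz":0,"jaw":0},{"x":0,"y":0,"z":-0.005,"rx":0,"ry":0,"rz":0,"jaw":0}]'
python3 - <<'E'
from rail import *
P,e=rt(0,0.0); go(P,rpy=e); s=env.state(); print(s['moment'],np.abs(s['qvel']).max())
t=cam('top'); cv2.imwrite('pics/t16.png',cv2.resize(t['img'][190:240,290:350,::-1],None,fx=10,fy=10,interpolation=cv2.INTER_CUBIC))
c=cam('scene'); cv2.imwrite('pics/s16.png',cv2.resize(c['img'][190:235,190:235,::-1],None,fx=12,fy=12,interpolation=cv2.INTER_CUBIC))
E
```

```text
t: 20.52
eef_pos: [582.7, 122.7, 379.7]
tcp_rot: [-3.132, -0.001, 1.821]
ft_force: [-4.3, 3.5, 7.0]
opening: 0.168
t 20.52 at [582.7 122.7 379.7] [-3.132e+00 -1.000e-03  1.821e+00] F [-4.3  3.5  7. ] op 0.168
shift/150 [-0.005 -0.028  0.012]
rot/45 [-0.012 -0.001  0.   ]
[ 0.12222358  1.5442651  -0.17874321] 0.0012520807973143422
```

View pics/t16.png

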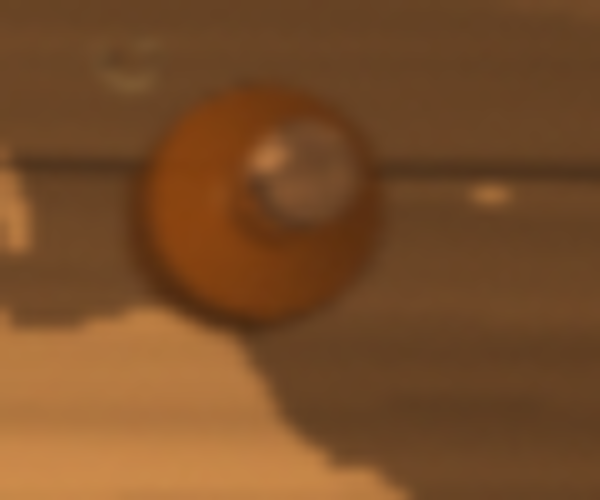

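View pics/s16.png

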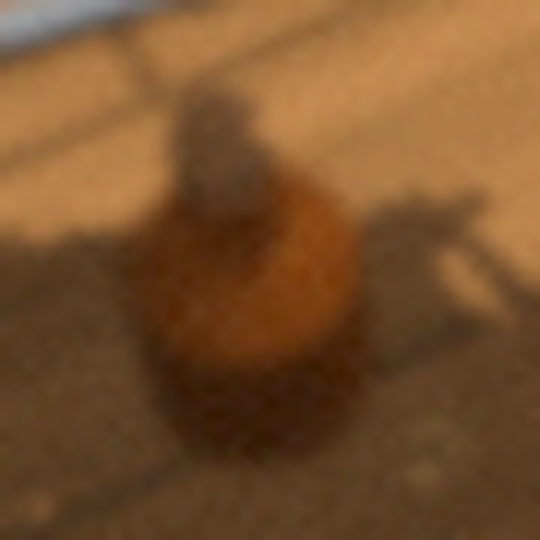

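Run:
```python
from h import *
t=cam('top');s=cam('scene')
p=(290+30.5-.45,190+17.0-.45)
print(onz(t,*p,147), onz(t,290+25.7-.5,190+20.5-.5,35))
for z in (147,157): print(z,((proj(s,onz(t,*p,z))-190+.5)*12).round())
st=env.state();print(st['t'],st['ft_force'],st['opening'])
```

```text
[ 509.7709005  -131.26874545  147.        ] [ 511.93453935 -133.53666494   35.        ]
147 [[219. 130.]]
157 [[219. 107.]]
20.725 [-4.20463991  3.28041507  7.56128514] 0.1703212383400536
```

The stopper, leg, frame and bystanders all check out, so I'll hand in.

```bash
python3 -c "
from h import *
print(env.job_done()); s=env.state(); print(s['t'],s['eef_pos'],s['ft_force'],s['opening'])"
```

```text
the job is handed in; nothing more can be done
None
the job is handed in; nothing more can be done
```

The job is handed in at about t = 20.7 s of the 72 s allowed; no verdict was reported.

- **Stopper:** I pushed it into the bottle and let go. Contact came at the height expected for fully home (TCP z 320.1 mm, expected 320.2). Afterwards the head was within about 2 mm of the mouth centre and the bottle stood upright. In the scene view the head's upper edge appeared several pixels higher than predicted, while its lower edge fitted fully home. I put the difference down to blur.
- **Leg:** I pressed the pad along its arc past the over-centre point and it snapped down. The foot's position in the top view matched about 2.03 to 2.06 rad; the frame had not moved.
- **Frame:** I gripped the top rail (jaws at 16 mm) and swung it up about the hinge. My estimates of its final lean disagree slightly: about 0.005 rad from the tool's rotation and 0.02 rad from the wrist image. All are inside the 0.07 limit. The arm was still and the wrist force was about 9 N.
- **Bystanders:** I touched none of them, and those in view at the end looked unmoved. The mallet and the plane were not fully in those last views.

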